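# Change over an interlocked duplex filter station

### The job

Change the duplex filter station over: bring the standby filter into service and take the filter now in service out of use, left shut off and vented so that its bowl can be unscrewed for cleaning. The levers are interlocked, so find which one is free to move and throw them in the order the interlock allows (standby vent shut, standby into service, the other filter shut off, its vent opened), each swung fully to its stop, never with both filters shut off. Leave all four levers so, let go, and do not knock the filters or disturb the spray bottle, the can of nozzles and the tape roll standing beside the station.

Things in the scene. Friction and masses are not known exactly. Their poses are not given: they have to be found in the camera images.
- console: filter station fixed to the worktop: grey steel desk 370 x 330 mm (x, y) with a bare metal panel sloping up away from the robot at 30 degrees. Origin on the worktop under the panel's middle, where its face is 150 mm up; x away from the robot, y left, z up; yaw varies. In its axes up-slope is (0.866, 0, 0.5), out of the panel (-0.5, 0, 0.866). A tool pointing square into the panel leans 30 degrees
- filters: two filters hung side by side over the panel's back edge, fixed, console's origin and axes: bowls 68 mm across, centres at x 152, y +-60 mm, bottoms at z 244; square heads over them, fronts at x 103, z 345 to 397 mm; copper pipes at x 168, y +-118 mm. A service handle at 0 stands about 20 mm in front of its bowl: there the tool must lean some 30 degrees. Not to be knocked
- set_a: valve gear of filter a, in service at the start (left or right column, y +-60 mm): fixed, console's axes, its service lever's axis 60 mm up-slope and its vent lever's 60 mm down-slope of the panel's middle. Scalloped steel plates (65 mm radius, 8 to 13 mm out of the panel) under the levers lock one another
- set_b: valve gear of filter b, the standby at the start, in the other column; built like set_a
- service_a (a joint): upper (service) lever of filter a, rad: 0 = in service, pointing straight up the slope (so at the start); 1.571 = shut off, pointing straight left. Grows counter-clockwise seen from above; about 4 N at the handle, stays where left, hard stops at both ends. Turns only while vent_a is at 0 and service_b is at 0; locked, it gives some 0.1 rad
- service_b (a joint): upper (service) lever of filter b, rad: 0 = in service, pointing straight up the slope (starts at 1.571); 1.571 = shut off, pointing straight left. Grows counter-clockwise seen from above; about 4 N at the handle, stays where left, hard stops at both ends. Turns only while vent_b is at 0 and service_a is at 0; locked, it gives some 0.1 rad
- vent_a (a joint): lower (vent) lever of filter a, rad: 0 = shut, pointing straight left; 1.571 = open, pointing straight down the slope at the robot (starts at 0). Grows counter-clockwise seen from above; about 5 N at the handle, stays where left, hard stops at both ends. Turns only while service_a is at 1.571; locked, it gives some 0.1 rad
- vent_b (a joint): lower (vent) lever of filter b, rad: 0 = shut, pointing straight left; 1.571 = open, pointing straight down the slope at the robot (starts anywhere from 0.8 to 1.571, then the only free lever). Grows counter-clockwise seen from above; about 5 N at the handle, stays where left, hard stops at both ends. Turns only while service_b is at 1.571; locked, it gives some 0.1 rad
- service_a_grip (a point): middle of this lever's black upright handle: round, 23 mm across, revolving freely on its pin, square to the panel, from 28 to 75 mm out of its face, this point 55 mm out. The flat lever bar below it has its upper face 28 mm out. Hold it in one direction all round the arc; fingers closing along the console's y clear everything at every angle
- service_a_pivot (a point): point on lever service_a's fixed axis (square to the panel), 55 mm out of the panel like the grip point, which goes round it at a radius of 75 mm
- service_b_grip (a point): middle of lever service_b's handle, 55 mm out of the panel; shape as for service_a
- service_b_pivot (a point): point on lever service_b's fixed axis (square to the panel), 55 mm out of the panel like the grip point, which goes round it at a radius of 75 mm
- vent_a_grip (a point): middle of lever vent_a's handle, 55 mm out of the panel; shape as for service_a
- vent_a_pivot (a point): point on lever vent_a's fixed axis (square to the panel), 55 mm out of the panel like the grip point, which goes round it at a radius of 60 mm
- vent_b_grip (a point): middle of lever vent_b's handle, 55 mm out of the panel; shape as for service_a
- vent_b_pivot (a point): point on lever vent_b's fixed axis (square to the panel), 55 mm out of the panel like the grip point, which goes round it at a radius of 60 mm
- spray_bottle: bystander: clear spray bottle, 57 mm across, 188 mm tall, standing left of the console; origin under its middle
- nozzle_can: bystander: small open can of caulk nozzles, 86 x 94 x 110 mm, right of the console near its front; origin under its middle
- tape_roll: bystander: roll of tape lying flat, 104 mm across, 25 mm high, right of the console; origin under its middle

How it is judged:
On the way, in this order (a step that is already met when the one before it is completed fails the run):
1. the standby filter's vent is shut (value of joint vent_b below 0.1 rad), for 0.2 s.
2. the standby filter is in service beside the other (value of joint each of service_b, service_a below 0.1 rad), for 0.2 s.
3. the other filter is shut off (value of joint service_a above 1.47 rad), for 0.2 s.
4. the shut-off filter's vent is open (value of joint vent_a above 1.47 rad), for 0.2 s.
At the end, for the whole second after the job is handed in: Filter b in service (service lever within 0.1 rad of straight up the slope) with its vent shut (within 0.1 rad), filter a shut off (service lever within 0.1 rad of square) with its vent open (within 0.1 rad), all levers at rest, the three bystanders within 20 mm of where they stood (value of joint each of service_b, vent_b below 0.1 rad and value of joint each of service_a, vent_a above 1.47 rad and velocity of joint each of service_a, service_b, vent_a, vent_b below 0.05 rad/s and distance of each of spray_bottle, nozzle_can, tape_roll from where it was at the start of the episode below 0.02 m); the robot touches nothing.
It fails at once if both filters are shut off at once (value of joint each of service_a, service_b above 0.5 rad).
It fails at once if the filters are knocked (over 15 N) (contact force between any of the arm, the fingers and filters above 15 N).
It fails at once if a bystander is tipped or pushed 20 mm (distance of any of spray_bottle, nozzle_can, tape_roll from where it was at the start of the episode above 0.02 m or angle between any of spray_bottle, nozzle_can, tape_roll's own z axis and vertical above 0.3 rad).
It also fails if it takes over 72 s, if anything falls off the work surface, if the arm or the gripper's body presses on something with over 40 N, if the wrist force passes 120 N, or if a joint passes its speed limit or range.

### The arm

A 6-joint arm with a two-finger parallel gripper is mounted at the origin on a cart in front of the work surface, level with it; the furniture and walls round the work are solid. World frame = base frame: x ahead of the robot, y to its left, z up, the work surface at z = 0. Lengths are in m, angles in rad, forces in N, time in s.
With the tool pointing down it reaches from about 0.275 to 1 m from the base axis. Payload 8.4 kg.
Tool frame: the origin (TCP) lies between the finger pads, 19 mm behind the fingertips; this is the grasp point; z points along the fingers, y is the line along which they close (so a half turn about z gives the same grasp; the last joint's range is limited). The gripper opens to 85 mm and grips with 20 to 120 N. Pads are 22 mm wide; open, the fingers measure 114 mm over their backs; the gripper's body (76 mm by 85 mm) begins 54 mm behind the grasp point. The pads swing forward as they close: fully open they stand 13 mm farther back than shut.
Start: joints at [1.298, 0.353, 1.633, -0, 1.155, -0.002], TCP at [0.167, 0.602, 0.25] pointing down, gripper open.
Joint ranges: [-2.63, 2.63], [-0.92, 2.1], [0.06, 2.66], [-1.3, 4.44], [0, 2.69], [-3.02, 3.02]. Speed limits (rad/s): [2.22, 2.22, 2.79, 3.14, 3.14, 3.14].

### API

Orientations are given as a unit quaternion [x, y, z, w].
In Python, from workcell import bot, hand, kinematics, get_obs, vision, hand_in gives the robot as it stands. The module is installed in compiled form; this text tells all that it offers. Calls block until the motion is done:
- bot.reach(position, orientation): joint-space move of the TCP to a pose.
- bot.servo_line(position, ori=None, velocity=0.15): straight line of the TCP; ori=None keeps the orientation; velocity is the mean speed in m/s.
- bot.goto_joints(angles): joint-space move.
- hand.move_gripper(opening, strength=None): finger opening in m; strength is the grip in N (None keeps the last); returns when the fingers have stopped.
- bot.dwell(seconds).
- kinematics.solve_ik(position, orientation): joint angles nearest the present ones, or None.
- get_obs(): the state.
- vision.read_camera(name): name is "side" or "top" or "wrist"; returns a dict with "frame" (400x640x3 uint8, red, green, blue), "intrinsics" (3x3 intrinsics, pixels), "view" (4x4, takes a point from world to camera coordinates). Camera axes: x right, y down, z forward; pixel columns grow to the right and rows downward; lengths in m; the calibration is good to about 2 mm. A picture is of the moment at which its call begins. There is no depth.
A pose or a line that the arm cannot do raises bot.IKError and nothing moves.
- hand_in(): hands the job in; it is judged then, once.
The state is a dict: "time_s": time; "joint_pos": joint angles; "joint_vel": joint speeds; "joint_efforts": joint torques, N m; "position": TCP position; "orientation": TCP orientation; "wrist_force": force on the tool from outside, world axes, zero at the start; "ft_torque": the same for the moment, N m; "gripper_width": finger opening in m; "grip_force": force on a finger pad.
Only numpy, scipy, OpenCV 4.12 (cv2) and the standard library are available. Lean on these libraries where they do the work, as an engineer would, in place of code of your own. Each camera call takes 0.05 s, during which the arm holds its last target. There are 200 camera calls.

## Working session

There is one attempt and no reset: what is moved stays moved. The work goes in short steps, each a Python script; the robot and the scene stay as the last script left them, time stands still between calls to the robot, and variables do not carry over. Pictures are saved under pics/ and viewed, at most 10 in all, crops included, and the job is handed in when it is done.

```bash
mkdir -p pics; python3 - <<'E'
from workcell import *
import cv2,numpy as np
for n in ("top","side"):
    c=vision.read_camera(n); cv2.imwrite(f"pics/{n}0.png",c["frame"][:,:,::-1]); np.savez(f"{n}0.npz",**c); print(n,c["intrinsics"].tolist(),c["view"].round(4).tolist())
o=get_obs();print(o["time_s"],o["orientation"])
E
```

```text
top [[454.7918756992533, 0.0, 325.8634115338689], [0.0, 454.7918756992533, 193.97480435879834], [0.0, 0.0, 1.0]] [[0.0048, -0.9969, 0.0791, -0.12], [-0.9962, -0.0117, -0.0864, 0.5293], [0.0871, -0.0783, -0.9931, 1.4297], [0.0, 0.0, 0.0, 1.0]]
side [[395.2416839298022, 0.0, 321.0062632450312], [0.0, 395.2416839298022, 198.90593424761116], [0.0, 0.0, 1.0]] [[-0.1236, -0.9923, -0.0095, -0.0019], [-0.794, 0.1046, -0.5989, 0.5327], [0.5953, -0.0665, -0.8008, 0.7967], [0.0, 0.0, 0.0, 1.0]]
0.1 [ 1.34993809e-01  9.90846232e-01 -6.38985252e-04 -9.27079158e-05]
```

View pics/top0.png

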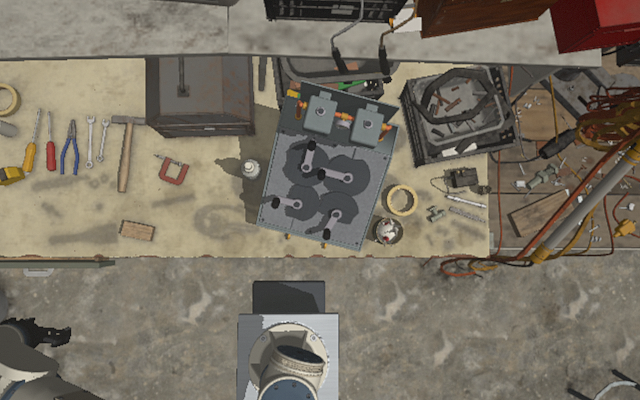

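View pics/side0.png

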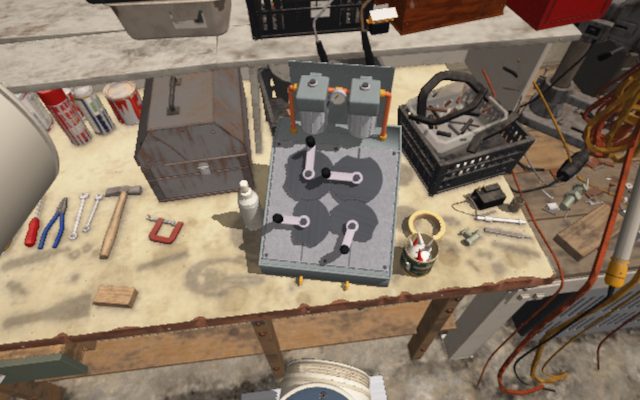

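The left column is filter a: its service lever points up at top px (308,147) and its vent points left. The right column is b, with its vent pointing down at about (333,215). I'll enlarge both views to pick points.

```bash
python3 - <<'E'
import cv2
a=cv2.imread("pics/top0.png")[130:250,250:400]; b=cv2.imread("pics/side0.png")[130:280,255:405]
cv2.imwrite("pics/topc.png",cv2.resize(a,None,fx=5,fy=5,interpolation=cv2.INTER_CUBIC))
cv2.imwrite("pics/sidec.png",cv2.resize(b,None,fx=4,fy=4,interpolation=cv2.INTER_CUBIC))
E
```

```text
(no output)
```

View pics/topc.png

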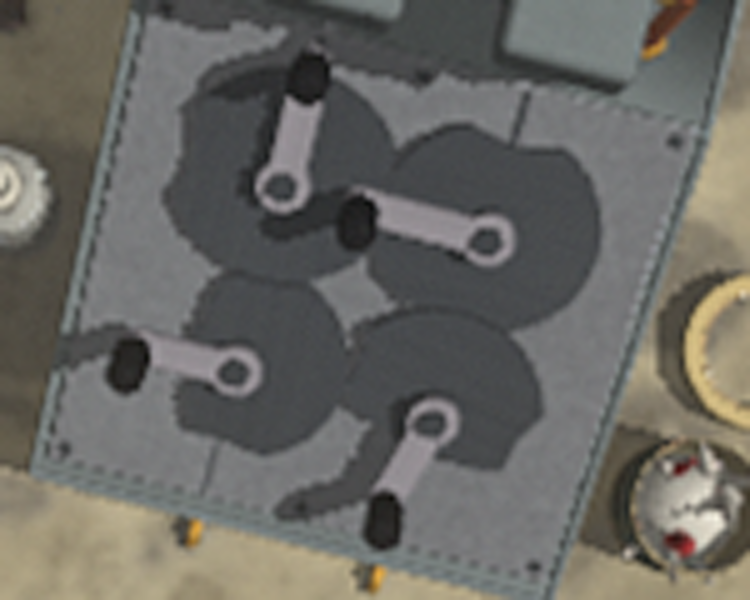

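View pics/sidec.png

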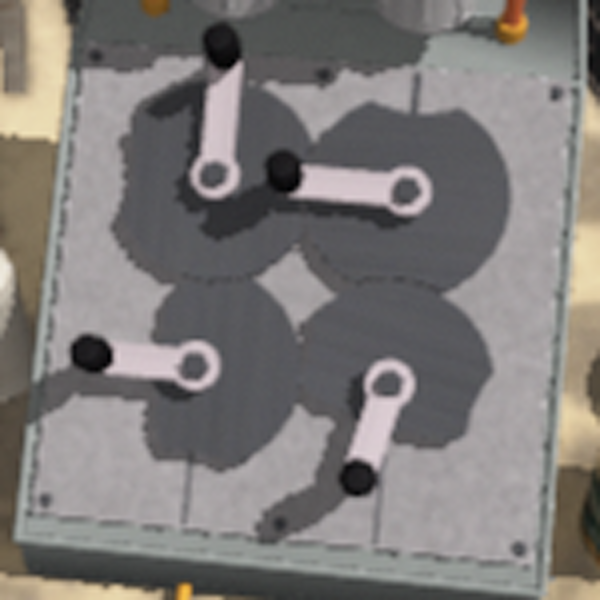

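```bash
cat > h.py <<'E'
import numpy as np
from scipy.optimize import least_squares
from scipy.spatial.transform import Rotation as R
UP=np.array([.866,0,.5]);OUT=np.array([-.5,0,.866]);LEFT=np.array([0,1.,0])
def rz(p,v): return R.from_euler('z',p[2]).apply(v)+[p[0],p[1],0]
def pan(up,y,h): return np.array([0,0,.15])+up*UP+y*LEFT+h*OUT     # console frame
COL={'a':.06,'b':-.06}
def pivot(n,h=.055): return pan(.06 if n[0]=='s' else -.06,COL[n[1]],h)
def grip(n,q,h=.055):  # q joint value, 0: service up, vent left
    a=q+(0 if n[0]=='s' else np.pi/2); r=.075 if n[0]=='s' else .06
    return pivot(n,h)+r*(np.cos(a)*UP+np.sin(a)*LEFT)
def proj(c,P):
    q=np.c_[P,np.ones(len(P))]@c["view"].T; q=q[:,:3]@c["intrinsics"].T; return q[:,:2]/q[:,2:]
E
python3 - <<'E'
from h import *
t=np.load("top0.npz");s=np.load("side0.npz")
pt=(np.array([[283,187],[487,240],[235,371],[433,423]])+.5)/5-.5+[250,130]
ps=(np.array([[214,174],[408,191],[196,367],[388,384]])+.5)/4-.5+[255,130]
N=['sa','sb','va','vb']
def f(p):
    P=rz(p,np.array([pivot(n,p[3]) for n in N])); return np.r_[(proj(t,P)-pt).ravel(),(proj(s,P)-ps).ravel(),(p[3]-.03)/.003]
r=least_squares(f,[.55,-.05,-.2,.03]);print(r.x,r.fun.round(2));p=r.x
np.save("pose.npy",p[:3])
# handle blob centres in side view -> joint angles at 55-75mm
hb=(np.array([[222,45],[285,172],[92,353],[357,478]])+.5)/4-.5+[255,130]
for n,b in zip(N,hb):
    g=least_squares(lambda q:(proj(s,rz(p,grip(n,q[0],.06)[None]))-b).ravel(),[.8 if n=='vb' else 0.3]);print(n,g.x,g.fun.round(2))
E
```

```text
[ 0.53999198 -0.09474165 -0.24268122  0.02966776] [-0.1  -0.08  0.18  0.09 -0.08  0.17 -0.05 -0.03  0.16  0.11 -0.26 -0.05
 -0.29 -0.3   0.42  0.07 -0.11]
sa [0.00135996] [ 0.01 -0.08]
sb [1.57437019] [-0.36 -0.03]
va [-0.00347266] [-0.46 -0.05]
vb [1.32946556] [-0.01  0.02]
```

The pose fits to within 0.5 px, and vent_b starts at about 1.33 rad. Next I'll check IK for all the poses and then throw the first lever.

```bash
cat >> h.py <<'E'
from workcell import bot,hand,kinematics,get_obs,vision,hand_in
import sys
p=np.load("pose.npy"); YAW=R.from_euler('z',p[2])
def quat(lean=33):
    l=np.radians(lean); z=np.array([np.sin(l),0,-np.cos(l)])
    return (YAW*R.from_matrix(np.c_[np.cross(LEFT,z),LEFT,z])).as_quat()
Q=quat(); H=.057
W=lambda c:rz(p,c)
AX=YAW.apply(OUT)
def tangent(n,q): return YAW.apply((grip(n,q+1e-3)-grip(n,q-1e-3))/2e-3)/(.075 if n[0]=='s' else .06)
def st(m):
    o=get_obs();print(m,"t%.1f w%.4f F%s |F|%.0f"%(o["time_s"],o["gripper_width"],o["wrist_force"].round(0) if hasattr(o["wrist_force"],'round') else o["wrist_force"],np.linalg.norm(o["wrist_force"])),flush=True);return o
def throw(n,q0,q1):
    bot.reach(W(grip(n,q0,.14)),Q); hand.move_gripper(.06,40)
    bot.servo_line(W(grip(n,q0,H))); o=st("at")
    if np.linalg.norm(o["wrist_force"])>25: sys.exit("contact on descent")
    hand.move_gripper(0,40); o=st("gripped")
    if not .017<o["gripper_width"]<.03: sys.exit("bad grip")
    F0=np.array(o["wrist_force"]); d=np.sign(q1-q0); qs=np.linspace(q0,q1,max(3,int(abs(q1-q0)/.13)+1))[1:]
    for q in list(qs)+[q1+d*k*.02 for k in range(1,6)]:
        bot.servo_line(W(grip(n,q,H)),velocity=.12)
        o=get_obs(); dF=np.array(o["wrist_force"])-F0; ft=dF@tangent(n,q)*-d
        print("  q%.2f ft%.0f |dF|%.0f"%(q,ft,np.linalg.norm(dF)),flush=True)
        if np.linalg.norm(dF)>60 or (ft>25 and abs(q-q1)>.2): st("STOP");sys.exit("jam")
        if ft>18 : break
    hand.move_gripper(.06); bot.servo_line(W(grip(n,q,.14))); st("clear "+n)
E
python3 - <<'E'
from h import *
for n in ['sa','sb','va','vb']:
    for q in (-.05,.8,1.62):
        for h in (H,.14):
            j=kinematics.solve_ik(W(grip(n,q,h)),Q); print(n,q,h,None if j is None else np.round(j,2))
x=get_obs()["position"]
bot.servo_line([x[0],x[1],.42],velocity=.3)
bot.reach([.38,.2,.45],Q); print(get_obs()["time_s"])
throw('vb',1.33,0)
c=vision.read_camera("side")["frame"];import cv2;cv2.imwrite("pics/side1.png",c[100:300,200:460,::-1])
E
```

```text
sa -0.05 0.057 [-0.04  0.15  1.99 -0.25  0.44 -1.17]
sa -0.05 0.14 [-0.02 -0.    1.99 -0.21  0.6  -1.21]
sa 0.8 0.057 [ 0.09  0.16  2.01 -0.41  0.45 -0.92]
sa 0.8 0.14 [ 0.12  0.01  2.   -0.34  0.61 -0.98]
sa 1.62 0.057 [ 0.17  0.14  2.11 -0.58  0.41 -0.68]
sa 1.62 0.14 [ 0.21 -0.03  2.1  -0.45  0.58 -0.8 ]
sb -0.05 0.057 [-0.3   0.14  2.01  0.08  0.42 -1.69]
sb -0.05 0.14 [-0.31 -0.02  2.    0.06  0.58 -1.68]
sb 0.8 0.057 [-0.17  0.12  2.06 -0.1   0.39 -1.42]
sb 0.8 0.14 [-0.17 -0.04  2.05 -0.08  0.56 -1.44]
sb 1.62 0.057 [-0.11  0.09  2.17 -0.23  0.31 -1.24]
sb 1.62 0.14 [-0.1  -0.09  2.16 -0.16  0.5  -1.3 ]
va -0.05 0.057 [ 0.25  0.11  2.34 -0.98  0.31 -0.19]
va -0.05 0.14 [ 0.31 -0.11  2.33 -0.63  0.51 -0.52]
va 0.8 0.057 [ 0.26  0.1   2.44 -1.26  0.28  0.11]
va 0.8 0.14 [ 0.34 -0.15  2.43 -0.71  0.47 -0.42]
va 1.62 0.057 None
va 1.62 0.14 [ 0.2  -0.21  2.49 -0.64  0.4  -0.59]
vb -0.05 0.057 [-0.12  0.05  2.41 -0.53  0.13 -0.95]
vb -0.05 0.14 [-0.1  -0.2   2.4  -0.21  0.38 -1.26]
vb 0.8 0.057 [-0.17  0.04  2.5  -1.08  0.04 -0.43]
vb 0.8 0.14 [-0.16 -0.25  2.49 -0.15  0.33 -1.36]
vb 1.62 0.057 [-0.35  0.05  2.54  1.82  0.06  2.8 ]
vb 1.62 0.14 [-0.38 -0.26  2.52  0.24  0.32 -1.91]
2.4833Traceback (most recent call last):
  File "<stdin>", line 9, in <module>
  File "h.py", line 28, in throw
    bot.servo_line(W(grip(n,q0,H))); o=st("at")
    ~~~~~~~~~~~~~~^^^^^^^^^^^^^^^^^
workcell.IKError: the arm cannot follow that straight line within its joint ranges
```

The wrist comes close to its singularity at the vents, so I'll use a smaller lean there. The pads stay parallel to the handle.

```bash
python3 - <<'E'
s=open('h.py').read()
s=s.replace("    bot.reach(W(grip(n,q0,.14)),Q);","    Q=quat(33 if n[0]=='s' else 10)\n    bot.reach(W(grip(n,q0,.14)),Q);")
open('h.py','w').write(s)
E
python3 - <<'E'
from h import *
for n,q in [('vb',1.33),('vb',.6),('vb',-.05),('va',0),('va',.8),('va',1.67)]:
    j=kinematics.solve_ik(W(grip(n,q,H)),quat(10)); print(n,q,None if j is None else np.round(j,2))
throw('vb',1.33,0)
E
```

```text
vb 1.33 [-0.27  0.11  2.27  0.01  0.58 -1.6 ]
vb 0.6 [-0.18  0.12  2.22 -0.02  0.63 -1.49]
vb -0.05 [-0.16  0.14  2.14 -0.02  0.69 -1.47]
va 0 [ 0.12  0.18  2.1  -0.1   0.71 -1.14]
va 0.8 [ 0.11  0.15  2.19 -0.1   0.63 -1.14]
va 1.67 [ 0.    0.13  2.25 -0.08  0.59 -1.26]
at t5.8 w0.0602 F[ 0. -0. -0.] |F|0
gripped t6.2 w0.0214 F[-3. -2.  8.] |F|9
  q1.20 ft-1 |dF|2
  q1.06 ft-2 |dF|3
  q0.93 ft-1 |dF|2
  q0.80 ft-0 |dF|3
  q0.67 ft-1 |dF|3
  q0.53 ft1 |dF|3
  q0.40 ft1 |dF|3
  q0.27 ft2 |dF|5
  q0.13 ft4 |dF|7
  q0.00 ft5 |dF|9
  q-0.02 ft6 |dF|9
  q-0.04 ft8 |dF|12
  q-0.06 ft7 |dF|11
  q-0.08 ft11 |dF|14
  q-0.10 ft12 |dF|15
clear vb t11.1 w0.0599 F[ 1. -0.  0.] |F|1
```

```bash
python3 - <<'E'
from h import *
import cv2
c=vision.read_camera("side");cv2.imwrite("pics/side1.png",cv2.resize(c["frame"][100:300,200:460,::-1],None,fx=3,fy=3,interpolation=cv2.INTER_CUBIC))
E
```

```text
(no output)
```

View pics/side1.png

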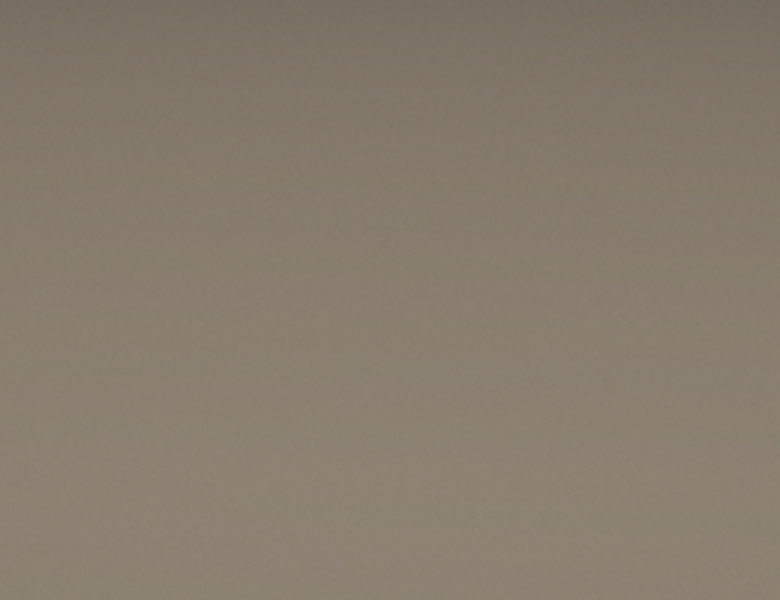

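The arm blocks the side camera, so I'll swing it aside to check the result.

```bash
cat >> h.py <<'E'
def look(name):
    x=get_obs()["position"]; bot.servo_line([x[0],x[1],.45],velocity=.3); j=np.array(get_obs()["joint_pos"]); j[0]=1.1; bot.goto_joints(j)
    import cv2
    c=vision.read_camera("side");cv2.imwrite(f"pics/{name}.png",cv2.resize(c["frame"][130:280,255:405,::-1],None,fx=4,fy=4,interpolation=cv2.INTER_CUBIC))
E
python3 -c "
from h import *
look('s2'); st('')"
```

```text
t13.8 w0.0604 F[0. 0. 1.] |F|1
```

View pics/s2.png

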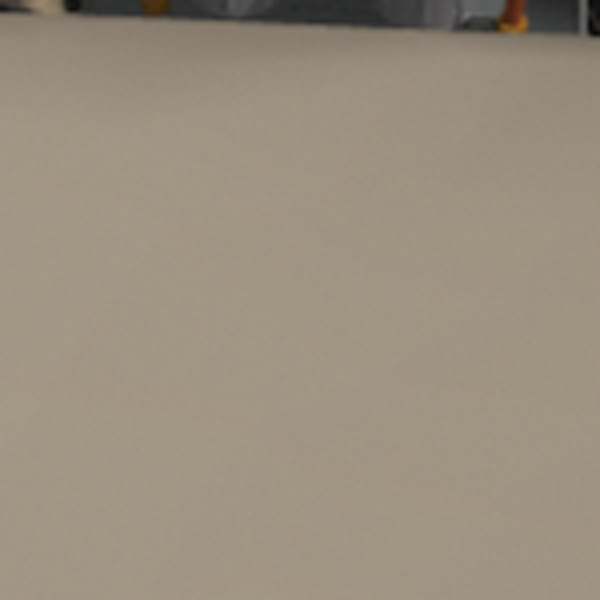

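The elbow still blocks it. I'll use the top camera instead.

```bash
sed -i 's/read_camera("side");cv2.imwrite(f"pics\/{name}.png",cv2.resize(c\["frame"\]\[130:280,255:405/read_camera("top");cv2.imwrite(f"pics\/{name}.png",cv2.resize(c["frame"][130:250,250:400/' h.py
python3 - <<'E'
from h import *
look('t3'); st('')
E
```

```text
t14.4 w0.0602 F[-0.  0. -1.] |F|1
```

View pics/t3.png

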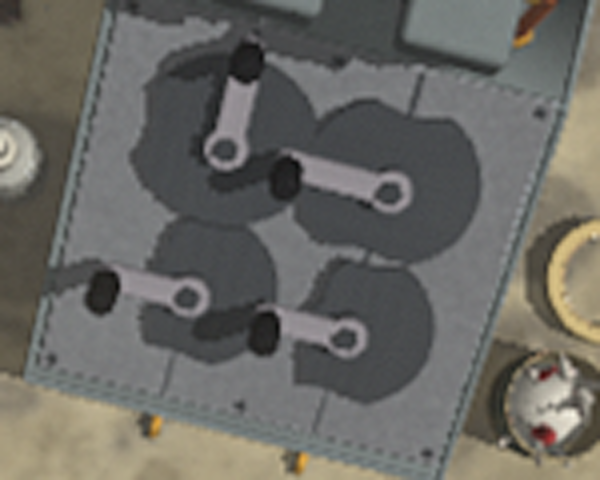

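vent_b at (265,330) now points left, parallel to vent_a at (102,290), so it is shut and nothing else has moved. Next is service_b.

```bash
python3 - <<'E'
from h import *
bot.reach([.38,.05,.45],Q)
throw('sb',1.571,0)
look('t4'); st('')
E
```

```text
at t17.7 w0.0601 F[ 0. -0.  0.] |F|0
gripped t18.1 w0.0217 F[-3.  5.  6.] |F|9
  q1.44 ft-1 |dF|1
  q1.31 ft-3 |dF|4
  q1.18 ft-3 |dF|4
  q1.05 ft-3 |dF|4
  q0.92 ft-4 |dF|5
  q0.79 ft-4 |dF|5
  q0.65 ft-4 |dF|5
  q0.52 ft-5 |dF|5
  q0.39 ft-4 |dF|4
  q0.26 ft-5 |dF|5
  q0.13 ft-6 |dF|6
  q0.00 ft1 |dF|1
  q-0.02 ft9 |dF|9
  q-0.04 ft18 |dF|18
  q-0.06 ft26 |dF|26
clear sb t23.0 w0.0604 F[ 1. -0. -0.] |F|1
 t26.3 w0.0599 F[ 0.  1. -1.] |F|1
```

View pics/t4.png

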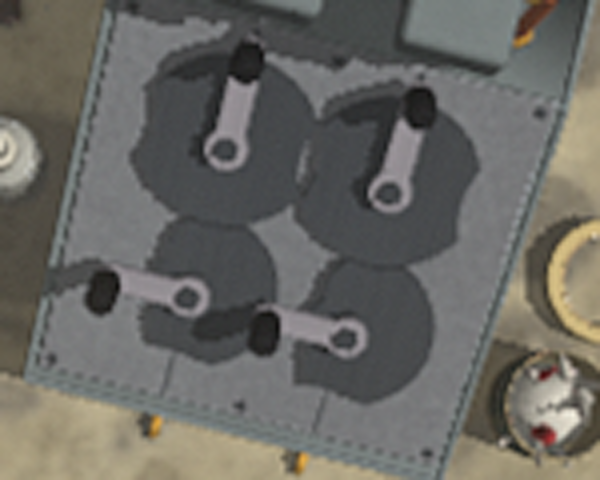

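Both service levers now point up the slope (handles at (247,62) and (420,107)), parallel to each other. Next is service_a.

```bash
python3 - <<'E'
from h import *
bot.reach([.38,.05,.45],Q)
throw('sa',0,1.571)
look('t5'); st('')
E
```

```text
at t30.1 w0.0600 F[-0. -0. -0.] |F|0
gripped t30.5 w0.0219 F[-3.  4.  5.] |F|7
  q0.13 ft2 |dF|4
  q0.26 ft3 |dF|4
  q0.39 ft3 |dF|3
  q0.52 ft2 |dF|3
  q0.65 ft1 |dF|3
  q0.79 ft1 |dF|4
  q0.92 ft0 |dF|5
  q1.05 ft-0 |dF|6
  q1.18 ft-0 |dF|6
  q1.31 ft-2 |dF|7
  q1.44 ft-2 |dF|8
  q1.57 ft-0 |dF|5
  q1.59 ft6 |dF|8
  q1.61 ft9 |dF|12
  q1.63 ft15 |dF|20
  q1.65 ft20 |dF|26
clear sa t35.6 w0.0599 F[ 1. -0.  0.] |F|1
 t38.1 w0.0602 F[ 0. -1.  0.] |F|1
```

View pics/t5.png

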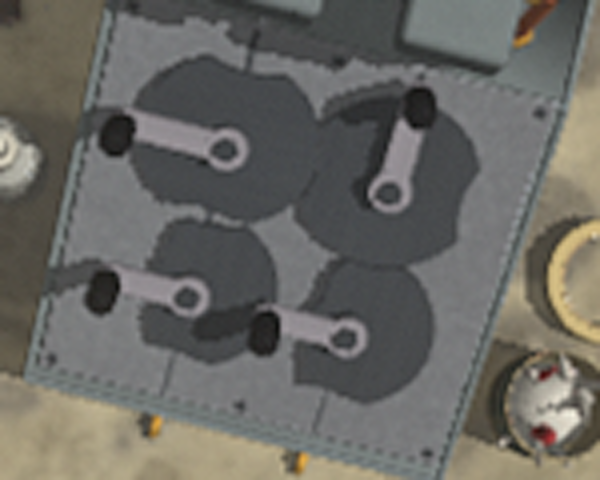

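service_a at (117,134) points left, fully shut off. Last is vent_a.

```bash
python3 - <<'E'
from h import *
bot.reach([.38,.05,.45],quat(10))
throw('va',0,1.571)
look('t6'); st('')
E
```

```text
at t41.4 w0.0600 F[ 0. -0. -0.] |F|0
gripped t41.8 w0.0217 F[-3.  4.  6.] |F|8
  q0.13 ft1 |dF|1
  q0.26 ft-0 |dF|1
  q0.39 ft1 |dF|2
  q0.52 ft-1 |dF|2
  q0.65 ft-0 |dF|2
  q0.79 ft-1 |dF|3
  q0.92 ft-1 |dF|3
  q1.05 ft-2 |dF|3
  q1.18 ft-2 |dF|3
  q1.31 ft-2 |dF|4
  q1.44 ft-3 |dF|3
  q1.57 ft1 |dF|2
  q1.59 ft9 |dF|9
  q1.61 ft18 |dF|18
clear va t46.5 w0.0599 F[ 1. -0. -0.] |F|1
 t48.9 w0.0601 F[0. 0. 1.] |F|1
```

View pics/t6.png

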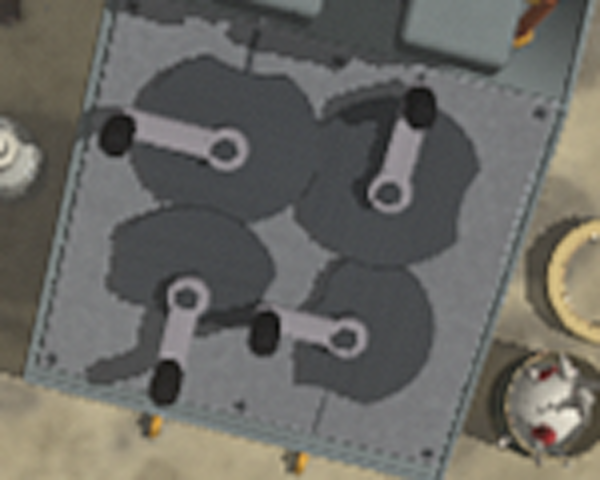

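vent_a at (165,380) points straight down the slope. All four levers are as required, the bystanders haven't moved and the arm is clear.

```bash
python3 -c "
from workcell import *
print(hand_in())"
```

```text
the job is handed in; nothing more can be done
None
```

The changeover is done and handed in at about 49 s of the 72 s allowed: filter b is in service with its vent shut, filter a is shut off and vented, and the last camera view showed all four levers in place and the bystanders in view undisturbed; the hand-in returned no verdict.

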